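# Set out the stain tins from light to dark on the tin rail

### The job

Set out the four small wood-stain tins in the recesses of the grey tin rail in order of shade, so that the painter can work from light to dark: the lightest in the end recess beside the jar of brushes, then steadily darker, the darkest in the end recess beside the open wash-out tin. Put each tin down gently, upright and fully down in its own recess: do not drop it or tip it over. Leave the jar and the wash-out tin where they stand.

Things in the scene. Friction and masses are not known exactly. Their poses are not given: they have to be found in the camera images.
- tin_pale: small round tester tin of wood stain, steel with a paper label; its flat lid and the band on its label are pale cream-yellow, like raw pine (the lightest of the four). 55 mm in diameter, 68 mm high, rigid, about 0.18 kg, smooth straight sides that can be gripped in any direction. Origin: centre of its underside; z up. Starts upright on the table
- tin_honey: small round tester tin of wood stain, steel with a paper label; its flat lid and the band on its label are amber, honey-coloured (the second lightest of the four). 55 mm in diameter, 68 mm high, rigid, about 0.18 kg, smooth straight sides that can be gripped in any direction. Origin: centre of its underside; z up. Starts upright on the table
- tin_walnut: small round tester tin of wood stain, steel with a paper label; its flat lid and the band on its label are dark reddish brown, walnut (the second darkest of the four). 55 mm in diameter, 68 mm high, rigid, about 0.18 kg, smooth straight sides that can be gripped in any direction. Origin: centre of its underside; z up. Starts upright on the table
- tin_ebony: small round tester tin of wood stain, steel with a paper label; its flat lid and the band on its label are near black, ebony (the darkest of the four). 55 mm in diameter, 68 mm high, rigid, about 0.18 kg, smooth straight sides that can be gripped in any direction. Origin: centre of its underside; z up. Starts upright on the table
- seat_1: recess 1 of 4 in one straight row, 90 mm apart, in the tin rail (an end one), round, 70 mm across, 13 mm deep, a cork disc on its floor. Origin: centre of the cork floor, 15 mm above the table, where a tin's underside rests; z up, y along the rail to higher numbers. The rail: fixed grey board 98 x 376 mm, top 28 mm above the table, moved and turned a little each time
- seat_2: recess 2 of 4 in one straight row, 90 mm apart, in the tin rail, round, 70 mm across, 13 mm deep, a cork disc on its floor. Origin: centre of the cork floor, 15 mm above the table, where a tin's underside rests; z up, y along the rail to higher numbers. The rail: fixed grey board 98 x 376 mm, top 28 mm above the table, moved and turned a little each time
- seat_3: recess 3 of 4 in one straight row, 90 mm apart, in the tin rail, round, 70 mm across, 13 mm deep, a cork disc on its floor. Origin: centre of the cork floor, 15 mm above the table, where a tin's underside rests; z up, y along the rail to higher numbers. The rail: fixed grey board 98 x 376 mm, top 28 mm above the table, moved and turned a little each time
- seat_4: recess 4 of 4 in one straight row, 90 mm apart, in the tin rail (an end one), round, 70 mm across, 13 mm deep, a cork disc on its floor. Origin: centre of the cork floor, 15 mm above the table, where a tin's underside rests; z up, y along the rail to higher numbers. The rail: fixed grey board 98 x 376 mm, top 28 mm above the table, moved and turned a little each time
- brush_jar: white ceramic jar with four paint brushes standing in it, handles up; 70 mm across, rim 88 mm high, handles up to 190 mm. Loose on the table just past one end of the rail, about 140 mm from the centre of that end recess, at either end by chance. Origin: centre of its underside
- wash_tin: open, empty wash-out tin, blue metal, 76 mm across, 62 mm high, loose on the table just past the other end of the rail, about 140 mm from the centre of that end recess. Origin: centre of its underside
Not all that is in view belongs to the job. Leave any purple or red look-alike of the tin_honey alone.

How it is judged:
At the end, for the whole second after the job is handed in: Counting from the brush jar's end, the recesses hold the pale, honey, walnut and ebony tins in that order; each tin's underside within 4 mm of the cork floor, its axis within 12 mm of the recess's centre, upright within 0.06 rad, released and at rest (((horizontal distance between brush_jar and seat_1 below 0.2 m and horizontal distance between tin_pale and seat_1 below 0.012 m and z of tin_pale in the frame of seat_1 below 0.004 m and horizontal distance between tin_honey and seat_2 below 0.012 m and z of tin_honey in the frame of seat_2 below 0.004 m and horizontal distance between tin_walnut and seat_3 below 0.012 m and z of tin_walnut in the frame of seat_3 below 0.004 m and horizontal distance between tin_ebony and seat_4 below 0.012 m and z of tin_ebony in the frame of seat_4 below 0.004 m) or (horizontal distance between brush_jar and seat_4 below 0.2 m and horizontal distance between tin_pale and seat_4 below 0.012 m and z of tin_pale in the frame of seat_4 below 0.004 m and horizontal distance between tin_honey and seat_3 below 0.012 m and z of tin_honey in the frame of seat_3 below 0.004 m and horizontal distance between tin_walnut and seat_2 below 0.012 m and z of tin_walnut in the frame of seat_2 below 0.004 m and horizontal distance between tin_ebony and seat_1 below 0.012 m and z of tin_ebony in the frame of seat_1 below 0.004 m)) and angle between each of tin_pale, tin_honey, tin_walnut, tin_ebony's own z axis and vertical below 0.06 rad and linear speed of each of tin_pale, tin_honey, tin_walnut, tin_ebony below 0.01 m/s); the robot touches nothing.
It fails at once if the brush jar or the wash-out tin is shifted by more than 20 mm or tipped over (distance of any of brush_jar, wash_tin from where it was at the start of the episode above 0.02 m or angle between any of brush_jar, wash_tin's own z axis and vertical above 0.5 rad).
It fails at once if a stain tin is tipped over (more than 0.6 rad from upright) (angle between any of tin_pale, tin_honey, tin_walnut, tin_ebony's own z axis and vertical above 0.6 rad).
It fails at once if a stain tin is dropped or thrown: it moves faster than 0.6 m/s (a fall of about 20 mm) while no finger touches it ((linear speed of tin_pale above 0.6 m/s and contact force between tin_pale and the fingers below 0.02 N) or (linear speed of tin_honey above 0.6 m/s and contact force between tin_honey and the fingers below 0.02 N) or (linear speed of tin_walnut above 0.6 m/s and contact force between tin_walnut and the fingers below 0.02 N) or (linear speed of tin_ebony above 0.6 m/s and contact force between tin_ebony and the fingers below 0.02 N)).
It also fails if it takes over 96 s, if anything falls off the work surface, if the arm or the gripper's body presses on something with over 40 N, if the wrist force passes 120 N, or if a joint passes its speed limit or range.

### The arm

A 7-joint arm with a two-finger parallel gripper is mounted at the origin on the work surface. World frame = base frame: x ahead of the robot, y to its left, z up, the work surface at z = 0. Lengths are in m, angles in rad, forces in N, time in s.
With the tool pointing down it reaches from about 0.425 to 0.875 m from the base axis. Payload 4.7 kg.
Tool frame: the origin (TCP) lies on the mounting face of the last link; the fingertips stand 182 mm ahead of it and the grasp point (between the pads) lies ahead of it (ctrl.grip_point_offset is the z of the grasp point in the tool frame, in m); z points along the fingers, y is the line along which they close (so a half turn about z gives the same grasp; the last joint's range is limited). The gripper opens to 87 mm and grips with 3 to 60 N. Pads are 19 mm wide; open, the fingers measure 117 mm over their backs; the gripper's body (75 mm by 190 mm) begins 51 mm behind the grasp point.
Start: joints at [-1.092, 0.321, -0.07, 1.45, 0.023, 1.371, -0.057], TCP at [0.291, 0.581, 0.405] pointing down, gripper open.
Joint ranges: [-2.86, 2.86], [-0.3, 2.09], [-1.38, 1.24], [0.06, 2.45], [-1.56, 4.7], [0.09, 2.05], [-2.69, 2.69]. Speed limits (rad/s): [2.57, 2.57, 3.14, 3.14, 3.14, 3.14, 3.14].

### API

Orientations are given as a rotation vector (axis times angle).
In Python, from bench import ctrl gives the robot as it stands.
- The arm moves only by the tool send_path, called as name(argument=value, ...) on one line, values as JSON. Schema: {"type":"object","properties":{"increments":{"type":"object","properties":{"rows":{"type":"array","items":{"type":"array","items":{"type":"number"},"minItems":5,"maxItems":5},"minItems":1,"maxItems":20}},"additionalProperties":false,"required":["rows"]},"grip_force":{"type":"number"},"only":{"type":"string"},"quiet":{"type":"boolean"},"lines":{"type":"string"}},"required":["increments"],"additionalProperties":false}. increments is an object whose key "rows" holds a list of rows, 1 to 20 of them, each of 5 numbers: dx, dy, dz in parts of the range, where 1.0 means 75 cm, then a turn about the tool's z in normalised numbers (1 is pi/2 rad), then the opening from 0.0 (shut) to 1.0 (fully open); each row is the pose to reach, as a shift and turn from the pose commanded when the call began, along the tool's axes at that moment; what a row does not reach only later rows make up. A row lasts 1/10 s, in which the tool goes at most 0.05 m and 0.15 rad, less where a joint would pass 70% of its speed; a pose out of reach is approached as far as the arm can. The fingers move at their own pace and stop on an object; grip_force is the grip in N (left out, the last holds). Time passes only in rows, so rows that do not move let the fingers close. The tool returns the time, the measured TCP pose, the force, the opening and the grip force at its end. only (a regular expression) keeps the lines of the reply that match it, lines (a string "A,B") keeps lines A to B, and quiet returns only ok. No shift or turn number may pass 1 either way. Input that does not fit is refused with a message, and nothing moves.
- ctrl.get_state(): the state, without advancing time (a new reading comes with each control period).
- ctrl.get_image(name): name is "side" or "top" or "wrist"; returns (picture, depth): 400x640x3 uint8, red, green, blue; 400x640 float32, m along the optical axis (not along the pixel's ray), 0 where there is no reading.
- ctrl.camera_model(name): a dict with "vertical_fov" (degrees; the focal length in pixels is half the picture's height over the tangent of half this angle, whatever the lens; pixels are square), "cx", "cy" (the principal point, pixels), "rvec" (rotation vector, rad) and "tvec" (3), from world to camera coordinates, as OpenCV has them; the wrist camera has in their place "hand_eye" (4x4, takes a point from camera to tool coordinates, whose origin is the TCP and whose axes are the flange's). Camera axes: x right, y down, z forward; pixel columns grow to the right and rows downward; lengths in m; the calibration is good to about 2 mm. A picture is of the moment at which its call begins: read the wrist's pose just before it. camera_model takes no time and is no camera call.
- ctrl.close_job(): hands the job in; it is judged then, once.
The state is a dict: "time": time; "joint_positions": joint angles; "qd": joint speeds; "joint_torque": joint torques, N m; "position": TCP position; "tool_rot": TCP orientation; "ft_force": force on the tool from outside, world axes, zero at the start; "torque": the same for the moment, N m; "grip_width": opening from 0.0 (shut) to 1.0 (fully open); "grip_force": force on a finger pad.
Only numpy, scipy, OpenCV 4.12 (cv2) and the standard library are available. Lean on these libraries where they do the work, as an engineer would, in place of code of your own. Each camera call takes 0.05 s, during which the arm holds its last target. There are 200 camera calls.

## Working session

There is one attempt and no reset: what is moved stays moved. The work goes in short steps, Python scripts to look and compute and a tool call to move; the robot and the scene stay as the last step left them, time stands still between calls to the robot, and variables do not carry over. Pictures are saved under pics/ and viewed, at most 14 in all, crops included, and the job is handed in when it is done.

```bash
ls; mkdir -p pics
```

Run:
```python
from bench import ctrl
import cv2,numpy as np
s=ctrl.get_state();print({k:np.round(v,3) for k,v in s.items()});print(ctrl.grip_point_offset)
for n in("top","side","wrist"):
    im,d=ctrl.get_image(n);cv2.imwrite(f"pics/{n}0.png",im[...,::-1]);np.save(f"{n}0.npy",d);print(n,{k:np.round(v,3) for k,v in ctrl.camera_model(n).items()},(d>0).mean())
```

```text
pics
{'time': np.float64(0.0), 'joint_positions': array([-1.092,  0.322, -0.07 ,  1.452,  0.023,  1.371, -0.057]), 'qd': array([ 0.001,  0.001,  0.   , -0.002,  0.   ,  0.001, -0.   ]), 'joint_torque': array([-1.0000e-03, -4.9128e+01, -4.0400e-01, -3.1253e+01, -6.4000e-02,
        4.4000e-02,  0.0000e+00]), 'position': array([0.291, 0.581, 0.404]), 'tool_rot': array([-7.230e-01, -3.057e+00,  3.000e-03]), 'ft_force': array([ 0.448,  0.127, -0.164]), 'torque': array([-0.005,  0.018,  0.025]), 'grip_force': np.float64(0.0), 'grip_width': np.float64(1.002)}
0.1635
top {'vertical_fov': np.float64(44.792), 'cx': np.float64(319.429), 'cy': np.float64(199.196), 'rvec': array([ 2.14 , -2.134,  0.121]), 'tvec': array([0.023, 0.528, 1.113])} 0.99609765625
side {'vertical_fov': np.float64(56.168), 'cx': np.float64(325.609), 'cy': np.float64(204.519), 'rvec': array([ 2.199, -0.456,  0.204]), 'tvec': array([-0.486,  0.182,  0.789])} 0.99619921875
wrist {'vertical_fov': np.float64(64.256), 'cx': np.float64(319.559), 'cy': np.float64(200.263), 'hand_eye': array([[-0.001, -0.965, -0.263,  0.072],
       [ 1.   , -0.001,  0.   , -0.   ],
       [-0.001, -0.263,  0.965,  0.018],
       [ 0.   ,  0.   ,  0.   ,  1.   ]])} 0.9961015625
```

View pics/top0.png

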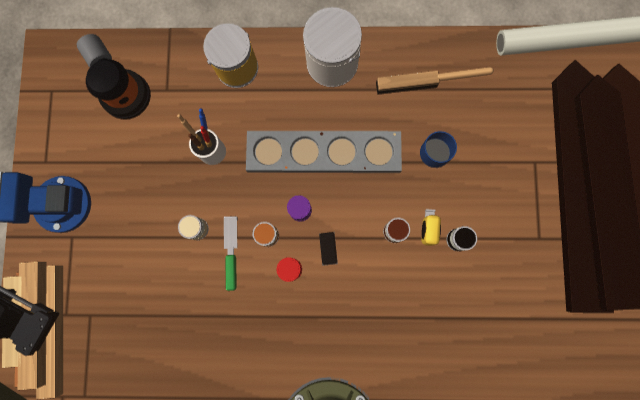

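View pics/side0.png

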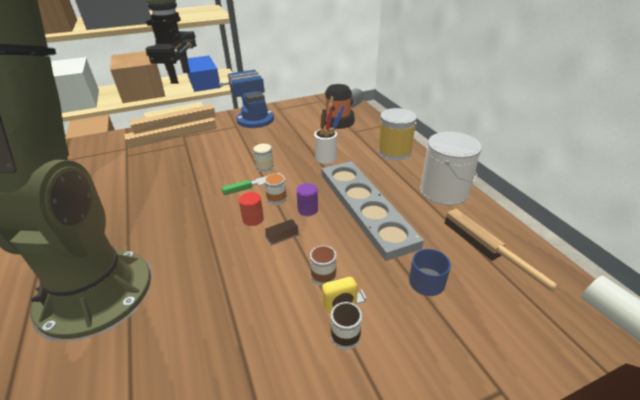

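The top view shows pale (190,227), honey (264,233), walnut (397,229) and ebony (462,238), with a tape measure at (432,228) between the last two. The cork recesses run from (268,151) to (378,151). The brush jar is at (204,145), the image-left end, and the wash tin is at (438,149). Red and purple are decoys. The side view shows the same layout.

Create h.py:
```python
import cv2,numpy as np
from bench import ctrl
from scipy.spatial.transform import Rotation as R
def cam(n,s=None):
    c=ctrl.camera_model(n);f=200/np.tan(np.radians(c["vertical_fov"])/2)
    if n=="wrist":
        T=np.eye(4);T[:3,:3]=R.from_rotvec(s["tool_rot"]).as_matrix();T[:3,3]=s["position"];T=T@np.array(c["hand_eye"]);return f,c["cx"],c["cy"],T[:3,:3],T[:3,3]
    M=R.from_rotvec(c["rvec"]).as_matrix();return f,c["cx"],c["cy"],M.T,-M.T@np.array(c["tvec"])
def ray(C,p):
    f,cx,cy,M,o=C;return o,M@np.array([(p[0]-cx)/f,(p[1]-cy)/f,1])
def plane(C,p,z):
    o,d=ray(C,p);return o+d*(z-o[2])/d[2]
def tri(C1,p1,C2,p2):
    o1,d1=ray(C1,p1);o2,d2=ray(C2,p2);A=np.stack([d1,-d2],1);t=np.linalg.lstsq(A,o2-o1,rcond=None)[0]
    a,b=o1+t[0]*d1,o2+t[1]*d2;return (a+b)/2,np.linalg.norm(a-b)
def blob(im,seed,tol=22):
    m=np.zeros((im.shape[0]+2,im.shape[1]+2),np.uint8)
    cv2.floodFill(cv2.medianBlur(im,3),m,tuple(seed),0,(tol,)*3,(tol,)*3,cv2.FLOODFILL_FIXED_RANGE|cv2.FLOODFILL_MASK_ONLY|(255<<8))
    c=max(cv2.findContours(m[1:-1,1:-1],cv2.RETR_EXTERNAL,cv2.CHAIN_APPROX_NONE)[0],key=cv2.contourArea)
    e=cv2.fitEllipse(cv2.convexHull(c));return e[0],e[1],cv2.contourArea(c)
```

Run:
```python
from h import *
S=dict(pale=((190,227),(262,150)),honey=((264,233),(275,180)),walnut=((397,229),(323,255)),ebony=((462,238),(346,314)),purple=((299,208),(307,189)),
s1=((268,151),(344,176)),s2=((305,151),(358,191)),s3=((342,151),(375,212)),s4=((378,151),(393,234)),wash=((438,152),(428,268)))
T,D=cam("top"),cam("side");a,b=cv2.imread("pics/top0.png"),cv2.imread("pics/side0.png");dt=np.load("top0.npy")
for k,(p,q) in S.items():
    A,B=blob(a,p),blob(b,q);X,g=tri(T,A[0],D,B[0])
    o,d=ray(T,A[0]);print(k,*[np.round(v,1) for v in (*A,*B)],"X",X.round(4),"gap",round(g,4),"depthX",(o+d*dt[int(A[0][1]+.5),int(A[0][0]+.5)]).round(4))
print("jar",plane(T,(204,145),.088))
```

```text
pale [188.8 226.2] [19.8 20.4] 294.5 [261.7 147.6] [ 7.5 15.5] 81.5 X [0.4601 0.3248 0.0674] gap 0.0014 depthX [0.461  0.3255 0.0647]
honey [263.6 233.1] [18.9 19.8] 276.5 [274.1 178.5] [ 9.  14.6] 89.5 X [0.4453 0.1514 0.0675] gap 0.0 depthX [0.4453 0.1513 0.0681]
walnut [397.8 228.8] [18.9 19.7] 274.5 [322.5 254.2] [14.7 20.5] 218.5 X [ 0.4559 -0.1551  0.0669] gap 0.0002 depthX [ 0.4559 -0.1549  0.0684]
ebony [464.7 237.6] [19.1 20. ] 281.5 [346.  314.3] [20.7 24.4] 372.0 X [ 0.4368 -0.3059  0.0668] gap 0.0006 depthX [ 0.4366 -0.3061  0.0658]
purple [298.  206.8] [22.4 22.8] 377.0 [306.5 188.7] [10.9 19.2] 144.5 X [0.5066 0.073  0.0679] gap 0.0009 depthX [0.5059 0.073  0.0698]
s1 [268.3 151.3] [25.2 25.9] 488.5 [343.9 176. ] [ 8.6 20.1] 121.0 X [0.6492 0.1508 0.0196] gap 0.001 depthX [0.6506 0.152  0.012 ]
s2 [304.9 151.4] [25.2 25.9] 489.0 [358. 193.] [10.3 22.1] 164.5 X [0.6491 0.0611 0.0191] gap 0.001 depthX [0.6512 0.0619 0.0084]
s3 [341.6 151.5] [25.4 26.2] 500.0 [373.9 212.4] [12.5 24. ] 217.0 X [ 0.6488 -0.0285  0.0188] gap 0.0009 depthX [ 0.6493 -0.0285  0.0147]
s4 [378.6 151.6] [25.3 26.3] 498.0 [392.4 234.5] [14.8 26.5] 284.0 X [ 0.6485 -0.1184  0.0186] gap 0.0012 depthX [ 0.6495 -0.1188  0.0123]
wash [437.4 149.8] [20.  25.8] 382.0 [290.    4.3] [112.  653.8] 1471.5 X [ 0.4768 -0.1312  0.5378] gap 0.097 depthX [ 0.6565 -0.2646  0.0013]
jar [0.64742463 0.29123096 0.088     ]
```

Triangulation gives lids at z≈0.067, matching the 68 mm in the text. Seats are at x≈0.650, y≈0.151, 0.061, −0.029 and −0.119, and the jar is beside seat_1. I'll close the fingers along world x (turn +1.107), which makes tool x = world y and tool y = world x.

Units first: shifts go in shares of 75 cm and turns go in shares of pi/2 rad. So -0.266 m / 0.75 = -0.3547, -0.067 m / 0.75 = -0.0893, 1.107 rad / 1.5708 = 0.7047.

send_path(increments={"rows":[[-0.0453,-0.0253,0.012,0.0879,1],[-0.0893,-0.0507,0.0253,0.1763,1],[-0.1333,-0.076,0.0373,0.2642,1],[-0.1773,-0.1027,0.0493,0.3521,1],[-0.2213,-0.128,0.0627,0.4405,1],[-0.2667,-0.1533,0.0747,0.5284,1],[-0.3107,-0.1787,0.088,0.6169,1],[-0.3547,-0.204,0.1,0.7047,1],[-0.3547,-0.204,0.1,0.7047,1],[-0.3547,-0.204,0.1,0.7047,1]]}, grip_force=20)

```text
time: 1.15
position: [0.4609, 0.3242, 0.3294]
tool_rot: [-2.224, -2.218, 0.001]
ft_force: [0.2, 0.7, -1.2]
grip_width: 0.998
grip_force: 0.0
```

Create to.py:
```python
import sys
from h import *
s=ctrl.get_state();M=R.from_rotvec(s["tool_rot"]).as_matrix()
w=np.array([float(v) for v in sys.argv[1:4]])-s["position"]
print("pos",s["position"].round(4),"d_tool",(M.T@w).round(4),"y axis",M[:,1].round(3),"z",M[:,2].round(3),"q7",s["joint_positions"][6].round(2))
```

```bash
python3 to.py 0.460 0.325 0.2085
```

Run:
```python
from h import *
s=ctrl.get_state();im,d=ctrl.get_image("wrist");cv2.imwrite("pics/w1.png",im[...,::-1])
```

```text
pos [0.4609 0.3242 0.3294] d_tool [ 0.0008 -0.0009  0.1209] y axis [ 1.    -0.003 -0.001] z [-0.001 -0.    -1.   ] q7 -0.63
```

View pics/w1.png

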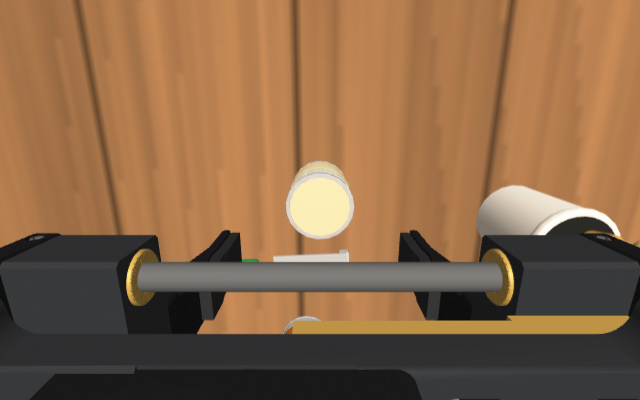

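The pale lid is at (320,205), centred between the fingers, and the jar is at the right, well clear. Next I'll descend and grip.

Run:
```python
from h import *
s=ctrl.get_state();b=blob(cv2.imread("pics/w1.png"),(320,205));print(b,plane(cam("wrist",s),b[0],.067))
```

```text
((319.4709777832031, 206.3260955810547), (58.69344711303711, 60.2011604309082), 2700.5) [0.45971672 0.32576468 0.067     ]
```

send_path(increments={"rows":[[0,-0.0013,0.04,0,1],[0,-0.0013,0.08,0,1],[0,-0.0013,0.12,0,1],[0,-0.0013,0.1467,0,1],[0,-0.0013,0.1613,0,1],[0,-0.0013,0.1613,0,1],[0,-0.0013,0.1613,0,0.4],[0,-0.0013,0.1613,0,0.4],[0,-0.0013,0.1613,0,0.4],[0,-0.0013,0.1613,0,0.4],[0,-0.0013,0.1613,0,0.4],[0,-0.0013,0.1613,0,0.4],[0,-0.0013,0.1613,0,0.4]]}, grip_force=20)

```text
time: 2.5
position: [0.4599, 0.3251, 0.2093]
tool_rot: [2.222, 2.22, 0.002]
ft_force: [-0.3, -0.5, 3.3]
grip_width: 0.63
grip_force: 20.0
```

```bash
python3 to.py 0.460 0.151 0.33
```

```text
pos [0.4599 0.3251 0.2093] d_tool [-0.1741  0.0004 -0.1208] y axis [ 1.    -0.001  0.001] z [ 0.001  0.001 -1.   ] q7 -0.6
```

The grip is good: 0.63 × 87 mm ≈ 55 mm. I'll lift, move along y, then along x to above seat_1.

Converted, 0.19 m / 0.75 = 0.2533, 0.187 m / 0.75 = 0.2493.

send_path(increments={"rows":[[0,0,-0.02,0,0.4],[0,0,-0.06,0,0.4],[0,0,-0.1067,0,0.4],[0,0,-0.1467,0,0.4],[-0.0333,0,-0.1613,0,0.4],[-0.08,0,-0.1613,0,0.4],[-0.1333,0,-0.1613,0,0.4],[-0.18,0.0133,-0.1613,0,0.4],[-0.2133,0.0467,-0.1613,0,0.4],[-0.232,0.0933,-0.1613,0,0.4],[-0.232,0.1467,-0.1613,0,0.4],[-0.232,0.1933,-0.1613,0,0.4],[-0.232,0.2293,-0.1613,0,0.4],[-0.232,0.2493,-0.1613,0,0.4],[-0.232,0.2533,-0.1613,0,0.4],[-0.232,0.2533,-0.1613,0,0.4],[-0.232,0.2533,-0.1613,0,0.4]]})

```text
time: 4.2
position: [0.6486, 0.151, 0.3299]
tool_rot: [-2.221, -2.22, 0.001]
ft_force: [-0.2, 0.7, -1.2]
grip_width: 0.63
grip_force: 20.0
```

```bash
python3 to.py 0.650 0.1512 0.2245
```

```text
pos [0.6486 0.151  0.3299] d_tool [1.000e-04 1.500e-03 1.054e-01] y axis [ 1.    -0.001 -0.001] z [-0.001  0.    -1.   ] q7 -0.16
```

Converted, 0.105 m / 0.75 = 0.14, 0.103 m / 0.75 = 0.1373.

send_path(increments={"rows":[[0,0.0013,0.04,0,0.4],[0,0.0013,0.08,0,0.4],[0,0.0013,0.1067,0,0.4],[0,0.0013,0.12,0,0.4],[0,0.0013,0.128,0,0.4],[0,0.0013,0.1333,0,0.4],[0,0.0013,0.1373,0,0.4],[0,0.0013,0.14,0,0.4],[0,0.0013,0.14,0,0.4],[0,0.0013,0.14,0,0.4]]})

```text
time: 5.2
position: [0.6506, 0.1509, 0.2253]
tool_rot: [2.222, 2.22, 0.001]
ft_force: [-0.1, -0.4, -1.0]
grip_width: 0.624
grip_force: 20.0
```

```bash
python3 to.py 0.650 0.1512 0.2243
```

```text
pos [0.6506 0.1509 0.2253] d_tool [ 0.0003 -0.0006  0.001 ] y axis [ 1.    -0.001  0.001] z [ 0.001  0.    -1.   ] q7 -0.13
```

Converted, 0.002 m / 0.75 = 0.0027, 0.001 m / 0.75 = 0.0013.

send_path(increments={"rows":[[0,0,0.0013,0,0.4],[0,0,0.0013,0,0.4],[0,0,0.0027,0,0.4],[0,0,0.0027,0,0.4]]})

```text
time: 5.6
position: [0.6507, 0.1508, 0.2244]
tool_rot: [2.222, 2.22, 0.002]
ft_force: [-2.8, -0.5, 6.2]
grip_width: 0.629
grip_force: 20.0
```

```bash
python3 to.py 0.650 0.1512 0.2243
```

```text
pos [0.6507 0.1508 0.2244] d_tool [ 0.0004 -0.0007  0.0001] y axis [ 1.    -0.001  0.001] z [ 0.001  0.001 -1.   ] q7 -0.13
```

Contact at 6 N shows the tin is down. I'll release, rise, and go above honey.

Converted, -0.205 m / 0.75 = -0.2733, -0.09 m / 0.75 = -0.12.

send_path(increments={"rows":[[0,0,0,0,0.7],[0,0,0,0,0.8],[0,0,0,0,1],[0,0,0,0,1],[0,0,0,0,1],[0,0,-0.0267,0,1],[0,0,-0.0667,0,1],[0,0,-0.12,0,1],[0,-0.04,-0.1267,0,1],[0,-0.0933,-0.1267,0,1],[0,-0.16,-0.1267,0,1],[0,-0.2267,-0.1267,0,1],[0,-0.2667,-0.1267,0,1],[0,-0.2733,-0.1267,0,1],[0,-0.2733,-0.1267,0,1],[0,-0.2733,-0.1267,0,1]]})

```text
time: 7.2
position: [0.4465, 0.151, 0.3182]
tool_rot: [2.223, 2.219, 0.002]
ft_force: [-0.4, -0.0, -0.0]
grip_width: 1.002
grip_force: 0.0
```

```bash
python3 to.py 0.4453 0.1515 0.2085
```

Run:
```python
from h import *
im,d=ctrl.get_image("top");cv2.imwrite("pics/t2.png",im[...,::-1])
```

```text
pos [0.4465 0.151  0.3182] d_tool [ 0.0005 -0.0014  0.1097] y axis [ 1.    -0.002  0.002] z [ 0.002  0.    -1.   ] q7 -0.38
```

View pics/t2.png

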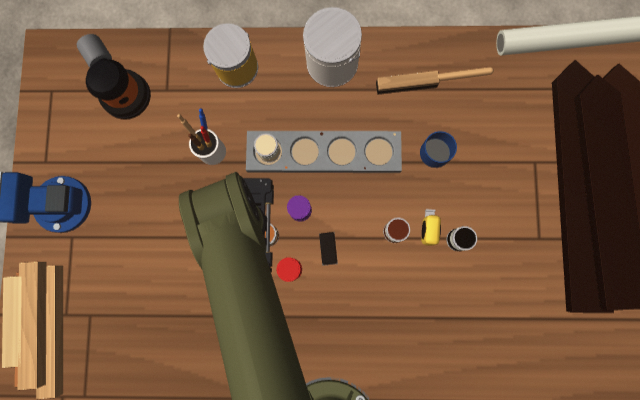

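The pale tin now sits in seat_1 (267,149) and the jar is unmoved. Next is honey.

Converted, 0.109 m / 0.75 = 0.1453, 0.1 m / 0.75 = 0.1333.

send_path(increments={"rows":[[0,-0.0013,0.04,0,1],[0,-0.0013,0.08,0,1],[0,-0.0013,0.1133,0,1],[0,-0.0013,0.1333,0,1],[0,-0.0013,0.1453,0,1],[0,-0.0013,0.1453,0,1],[0,-0.0013,0.1453,0,0.4],[0,-0.0013,0.1453,0,0.4],[0,-0.0013,0.1453,0,0.4],[0,-0.0013,0.1453,0,0.4],[0,-0.0013,0.1453,0,0.4],[0,-0.0013,0.1453,0,0.4],[0,-0.0013,0.1453,0,0.4]]})

```text
time: 8.55
position: [0.4447, 0.1512, 0.2092]
tool_rot: [2.222, 2.22, 0.002]
ft_force: [0.7, -0.5, 3.3]
grip_width: 0.631
grip_force: 20.0
```

```bash
python3 to.py 0.650 0.0612 0.33
```

```text
pos [0.4447 0.1512 0.2092] d_tool [-0.0897  0.2055 -0.1206] y axis [ 1.    -0.001  0.001] z [ 0.001  0.001 -1.   ] q7 -0.33
```

Converted, 0.206 m / 0.75 = 0.2747, 0.195 m / 0.75 = 0.26.

send_path(increments={"rows":[[0,0,-0.02,0,0.4],[0,0,-0.06,0,0.4],[0,0,-0.1067,0,0.4],[0,0,-0.1467,0,0.4],[-0.0107,0.0267,-0.1613,0,0.4],[-0.0333,0.0733,-0.1613,0,0.4],[-0.056,0.1267,-0.1613,0,0.4],[-0.08,0.18,-0.1613,0,0.4],[-0.1,0.2267,-0.1613,0,0.4],[-0.1147,0.26,-0.1613,0,0.4],[-0.12,0.2747,-0.1613,0,0.4],[-0.12,0.2747,-0.1613,0,0.4],[-0.12,0.2747,-0.1613,0,0.4],[-0.12,0.2747,-0.1213,0,0.4],[-0.12,0.2747,-0.0813,0,0.4],[-0.12,0.2747,-0.0533,0,0.4],[-0.12,0.2747,-0.04,0,0.4],[-0.12,0.2747,-0.0307,0,0.4],[-0.12,0.2747,-0.024,0,0.4],[-0.12,0.2747,-0.024,0,0.4]]})

```text
time: 10.55
position: [0.6503, 0.0611, 0.2271]
tool_rot: [2.222, 2.221, 0.001]
ft_force: [-0.2, -0.5, -2.6]
grip_width: 0.622
grip_force: 20.0
```

```bash
python3 to.py 0.650 0.0612 0.2243
```

```text
pos [0.6503 0.0611 0.2271] d_tool [ 0.0001 -0.0003  0.0028] y axis [ 1.    -0.001  0.   ] z [ 0.  0. -1.] q7 0.03
```

Converted, 0.004 m / 0.75 = 0.0053, 0.003 m / 0.75 = 0.004.

send_path(increments={"rows":[[0,0,0.0013,0,0.4],[0,0,0.0027,0,0.4],[0,0,0.004,0,0.4],[0,0,0.0053,0,0.4],[0,0,0.0053,0,0.4]]})

```text
time: 11.05
position: [0.6506, 0.0608, 0.2243]
tool_rot: [2.223, 2.22, 0.002]
ft_force: [-2.5, 0.4, 4.1]
grip_width: 0.627
grip_force: 20.0
```

```bash
python3 to.py 0.650 0.0612 0.2243
```

```text
pos [0.6506 0.0608 0.2243] d_tool [ 0.0004 -0.0006 -0.    ] y axis [ 1.    -0.001  0.001] z [ 0.001  0.001 -1.   ] q7 0.04
```

Honey has landed at 4 N. I'll release it and go above walnut.

Converted, -0.216 m / 0.75 = -0.288, -0.195 m / 0.75 = -0.26.

send_path(increments={"rows":[[0,0,0,0,0.7],[0,0,0,0,0.8],[0,0,0,0,1],[0,0,0,0,1],[0,0,0,0,1],[0,0,-0.0267,0,1],[0,0,-0.0667,0,1],[0,0,-0.12,0,1],[-0.0267,-0.024,-0.1267,0,1],[-0.0667,-0.06,-0.1267,0,1],[-0.1133,-0.1027,-0.1267,0,1],[-0.16,-0.144,-0.1267,0,1],[-0.2067,-0.1867,-0.1267,0,1],[-0.2533,-0.228,-0.1267,0,1],[-0.2773,-0.2507,-0.1267,0,1],[-0.288,-0.26,-0.1267,0,1],[-0.288,-0.26,-0.1267,0,1],[-0.288,-0.26,-0.1267,0,1]]})

```text
time: 12.85
position: [0.4564, -0.1534, 0.318]
tool_rot: [2.22, 2.222, 0.002]
ft_force: [0.1, -0.8, -0.3]
grip_width: 1.004
grip_force: 0.0
```

```bash
python3 to.py 0.456 -0.155 0.2085
```

Run:
```python
from h import *
s=ctrl.get_state();im,d=ctrl.get_image("wrist");cv2.imwrite("pics/w3.png",im[...,::-1])
```

```text
pos [ 0.4564 -0.1534  0.318 ] d_tool [-0.0016 -0.0005  0.1095] y axis [1.    0.001 0.001] z [ 0.001  0.    -1.   ] q7 0.28
```

View pics/w3.png

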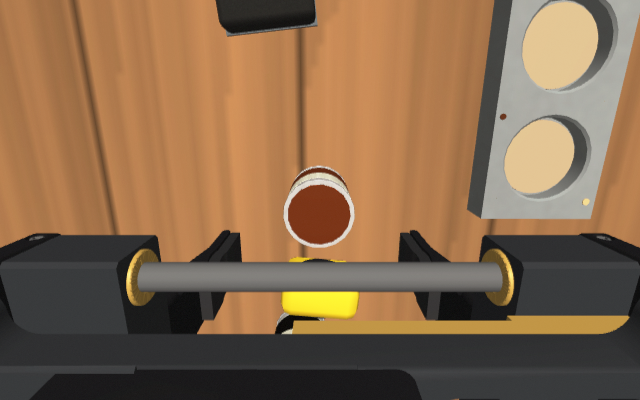

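The walnut lid is at (319,213), centred between the fingers. The yellow tape at (320,288) is between walnut and ebony, outside the pads.

Converted, 0.109 m / 0.75 = 0.1453, 0.1 m / 0.75 = 0.1333.

send_path(increments={"rows":[[-0.0013,0,0.04,0,1],[-0.0013,0,0.08,0,1],[-0.0013,0,0.1133,0,1],[-0.0013,0,0.1333,0,1],[-0.0013,0,0.1453,0,1],[-0.0013,0,0.1453,0,1],[-0.0013,0,0.1453,0,0.4],[-0.0013,0,0.1453,0,0.4],[-0.0013,0,0.1453,0,0.4],[-0.0013,0,0.1453,0,0.4],[-0.0013,0,0.1453,0,0.4],[-0.0013,0,0.1453,0,0.4],[-0.0013,0,0.1453,0,0.4]]})

```text
time: 14.2
position: [0.4553, -0.156, 0.2092]
tool_rot: [2.222, 2.22, 0.001]
ft_force: [-0.5, 0.5, 3.2]
grip_width: 0.628
grip_force: 20.0
```

```bash
python3 to.py 0.650 -0.0287 0.33
```

```text
pos [ 0.4553 -0.156   0.2092] d_tool [ 0.1275  0.1946 -0.1207] y axis [ 1.    -0.001  0.001] z [ 0.001  0.    -1.   ] q7 0.39
```

Converted, 0.194 m / 0.75 = 0.2587, 0.181 m / 0.75 = 0.2413.

send_path(increments={"rows":[[0,0,-0.02,0,0.4],[0,0,-0.06,0,0.4],[0,0,-0.1067,0,0.4],[0,0,-0.1467,0,0.4],[0.0173,0.0267,-0.1613,0,0.4],[0.0467,0.0707,-0.1613,0,0.4],[0.076,0.116,-0.1613,0,0.4],[0.1067,0.1627,-0.1613,0,0.4],[0.136,0.208,-0.1613,0,0.4],[0.1573,0.2413,-0.1613,0,0.4],[0.168,0.2587,-0.1613,0,0.4],[0.168,0.2587,-0.1613,0,0.4],[0.168,0.2587,-0.1613,0,0.4],[0.168,0.2587,-0.1213,0,0.4],[0.168,0.2587,-0.0813,0,0.4],[0.168,0.2587,-0.0533,0,0.4],[0.168,0.2587,-0.04,0,0.4],[0.168,0.2587,-0.0307,0,0.4],[0.168,0.2587,-0.024,0,0.4],[0.168,0.2587,-0.024,0,0.4]]})

```text
time: 16.2
position: [0.6492, -0.0304, 0.2271]
tool_rot: [2.223, 2.22, 0.001]
ft_force: [0.1, 0.5, -2.7]
grip_width: 0.626
grip_force: 20.0
```

```bash
python3 to.py 0.650 -0.0297 0.2243
```

```text
pos [ 0.6492 -0.0304  0.2271] d_tool [0.0007 0.0008 0.0028] y axis [ 1.    -0.001  0.   ] z [ 0.  0. -1.] q7 0.2
```

Converted, 0.004 m / 0.75 = 0.0053, 0.003 m / 0.75 = 0.004.

send_path(increments={"rows":[[0.0013,0,0.0013,0,0.4],[0.0013,0,0.0027,0,0.4],[0.0013,0,0.004,0,0.4],[0.0013,0,0.0053,0,0.4],[0.0013,0,0.0053,0,0.4]]})

```text
time: 16.7
position: [0.6495, -0.0291, 0.2242]
tool_rot: [2.222, 2.22, 0.002]
ft_force: [-2.7, 0.7, 4.5]
grip_width: 0.633
grip_force: 20.0
```

```bash
python3 to.py 0.437 -0.306 0.318
```

```text
pos [ 0.6495 -0.0291  0.2242] d_tool [-0.277  -0.2122 -0.0942] y axis [ 1.    -0.001  0.001] z [ 0.001  0.001 -1.   ] q7 0.2
```

Walnut is down. I'll release and go above ebony.

Converted, -0.277 m / 0.75 = -0.3693, -0.265 m / 0.75 = -0.3533.

send_path(increments={"rows":[[0,0,0,0,0.7],[0,0,0,0,0.8],[0,0,0,0,1],[0,0,0,0,1],[0,0,0,0,1],[0,0,-0.0267,0,1],[0,0,-0.0667,0,1],[0,0,-0.12,0,1],[-0.0267,-0.0213,-0.1267,0,1],[-0.0733,-0.056,-0.1267,0,1],[-0.124,-0.0947,-0.1267,0,1],[-0.1747,-0.1333,-0.1267,0,1],[-0.2253,-0.172,-0.1267,0,1],[-0.276,-0.2107,-0.1267,0,1],[-0.3267,-0.2507,-0.1267,0,1],[-0.3533,-0.2707,-0.1267,0,1],[-0.3693,-0.2827,-0.1267,0,1],[-0.3693,-0.2827,-0.1267,0,1],[-0.3693,-0.2827,-0.1267,0,1]]})

```text
time: 18.6
position: [0.438, -0.3048, 0.3177]
tool_rot: [-2.221, -2.222, -0.001]
ft_force: [0.0, 0.3, 0.3]
grip_width: 1.001
grip_force: 0.0
```

```bash
python3 to.py 0.437 -0.306 0.2085
```

Run:
```python
from h import *
s=ctrl.get_state();im,d=ctrl.get_image("wrist");cv2.imwrite("pics/w4.png",im[...,::-1]);b=blob(im,(320,210));print(b,plane(cam("wrist",s),b[0],.067))
```

```text
pos [ 0.438  -0.3048  0.3177] d_tool [-0.0013 -0.0011  0.1092] y axis [1.    0.    0.001] z [ 0.001  0.001 -1.   ] q7 0.66
((317.9447937011719, 212.98577880859375), (57.93748092651367, 61.18609619140625), 2703.0) [ 0.43667687 -0.30634493  0.067     ]
```

View pics/w4.png

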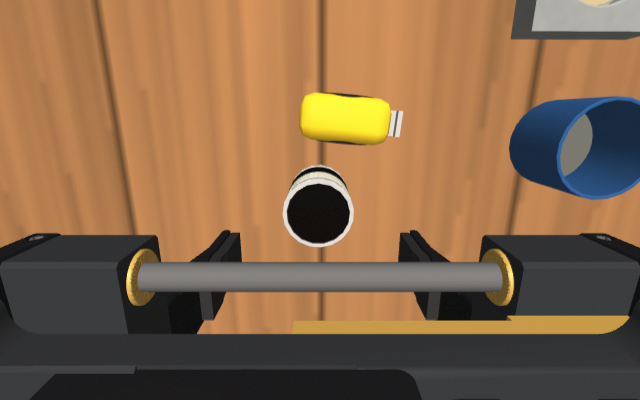

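The ebony lid is at (318,213), confirmed at (0.437, −0.306). The tape is clear at (345,118).

Converted, 0.109 m / 0.75 = 0.1453, 0.1 m / 0.75 = 0.1333.

send_path(increments={"rows":[[-0.0013,-0.0013,0.04,0,1],[-0.0013,-0.0013,0.08,0,1],[-0.0013,-0.0013,0.1133,0,1],[-0.0013,-0.0013,0.1333,0,1],[-0.0013,-0.0013,0.1453,0,1],[-0.0013,-0.0013,0.1453,0,1],[-0.0013,-0.0013,0.1453,0,0.4],[-0.0013,-0.0013,0.1453,0,0.4],[-0.0013,-0.0013,0.1453,0,0.4],[-0.0013,-0.0013,0.1453,0,0.4],[-0.0013,-0.0013,0.1453,0,0.4],[-0.0013,-0.0013,0.1453,0,0.4],[-0.0013,-0.0013,0.1453,0,0.4]]})

```text
time: 19.95
position: [0.4362, -0.307, 0.2092]
tool_rot: [2.222, 2.22, 0.001]
ft_force: [0.2, 0.6, 3.1]
grip_width: 0.629
grip_force: 20.0
```

```bash
python3 to.py 0.650 -0.1187 0.33
```

```text
pos [ 0.4362 -0.307   0.2092] d_tool [ 0.1885  0.2137 -0.1207] y axis [ 1.    -0.001  0.001] z [ 0.001 -0.    -1.   ] q7 0.77
```

Converted, 0.214 m / 0.75 = 0.2853, 0.213 m / 0.75 = 0.284.

send_path(increments={"rows":[[0,0,-0.02,0,0.4],[0,0,-0.06,0,0.4],[0,0,-0.1067,0,0.4],[0,0,-0.1467,0,0.4],[0.02,0.0227,-0.1613,0,0.4],[0.0533,0.0613,-0.1613,0,0.4],[0.0907,0.104,-0.1613,0,0.4],[0.1293,0.1467,-0.1613,0,0.4],[0.1667,0.1893,-0.1613,0,0.4],[0.204,0.232,-0.1613,0,0.4],[0.2333,0.2667,-0.1613,0,0.4],[0.2493,0.284,-0.1613,0,0.4],[0.2507,0.2853,-0.1613,0,0.4],[0.2507,0.2853,-0.1613,0,0.4],[0.2507,0.2853,-0.1213,0,0.4],[0.2507,0.2853,-0.0813,0,0.4],[0.2507,0.2853,-0.0533,0,0.4],[0.2507,0.2853,-0.0373,0,0.4],[0.2507,0.2853,-0.0267,0,0.4],[0.2507,0.2853,-0.024,0,0.4]]})

```text
time: 21.95
position: [0.6496, -0.1202, 0.2268]
tool_rot: [-2.224, -2.219, 0.001]
ft_force: [-0.0, -0.2, -0.7]
grip_width: 0.622
grip_force: 20.0
```

```bash
python3 to.py 0.650 -0.119 0.2243
```

```text
pos [ 0.6496 -0.1202  0.2268] d_tool [0.0012 0.0004 0.0025] y axis [ 1.    -0.002 -0.   ] z [-0. -0. -1.] q7 0.36
```

Converted, 0.004 m / 0.75 = 0.0053, 0.003 m / 0.75 = 0.004.

send_path(increments={"rows":[[0.0013,0,0.0013,0,0.4],[0.0013,0,0.0027,0,0.4],[0.0013,0,0.004,0,0.4],[0.0013,0,0.0053,0,0.4],[0.0013,0,0.0053,0,0.4]]})

```text
time: 22.45
position: [0.6506, -0.1181, 0.2242]
tool_rot: [2.222, 2.22, 0.002]
ft_force: [-1.4, 1.5, 5.0]
grip_width: 0.627
grip_force: 20.0
```

```bash
python3 to.py 0.650 -0.119 0.2243
```

```text
pos [ 0.6506 -0.1181  0.2242] d_tool [-0.0009 -0.0006 -0.0001] y axis [ 1.    -0.001  0.001] z [ 0.001  0.    -1.   ] q7 0.36
```

Ebony is down. I'll release, back away and check all four in both views.

Converted, -0.2 m / 0.75 = -0.2667, -0.19 m / 0.75 = -0.2533.

send_path(increments={"rows":[[0,0,0,0,0.7],[0,0,0,0,0.8],[0,0,0,0,1],[0,0,0,0,1],[0,0,0,0,1],[0,0,-0.0267,0,1],[0,0,-0.0667,0,1],[0,0,-0.12,0,1],[0,-0.04,-0.1733,0,1],[0,-0.0933,-0.2,0,1],[0,-0.1467,-0.2,0,1],[0,-0.2,-0.2,0,1],[0,-0.2533,-0.2,0,1],[-0.04,-0.2667,-0.2,0,1],[-0.08,-0.2667,-0.2,0,1],[-0.08,-0.2667,-0.2,0,1],[-0.08,-0.2667,-0.2,0,1]]})

```text
time: 24.15
position: [0.4499, -0.1785, 0.3729]
tool_rot: [-2.225, -2.218, -0.001]
ft_force: [-0.8, 0.6, 1.0]
grip_width: 0.998
grip_force: 0.0
```

Run:
```python
from h import *
im={}
for n in("top","side"):
    im[n]=ctrl.get_image(n)[0][...,::-1].copy();cv2.imwrite(f"pics/{n}9.png",im[n])
cv2.imwrite("pics/both.png",np.hstack([im["top"][100:300,170:490],im["side"][80:380,170:490][:200]]))
```

```text
(no output)
```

View pics/both.png

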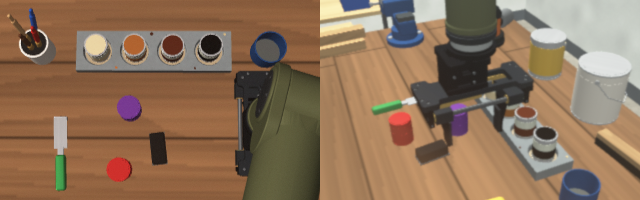

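The four tins are in order pale, honey, walnut, ebony, at crop columns 96, 133, 172 and 210, with the jar and wash tin in place. I'll check this numerically.

Run:
```python
from h import *
T,D=cam("top"),cam("side");a,b=cv2.imread("pics/top9.png"),cv2.imread("pics/side9.png")
for k,p,q in(("pale",(266,147),0),("honey",(303,147),0),("walnut",(342,147),(375,194)),("ebony",(380,147),(395,215))):
    A=blob(a,p);print(k,A[1],plane(T,A[0],.082).round(4),[v.round(4) for v in tri(T,A[0],D,blob(b,q)[0])] if q else "")
```

```text
pale (19.531158447265625, 20.04471778869629) [0.6503 0.1503 0.082 ] 
honey (18.4782772064209, 19.479185104370117) [0.6505 0.0611 0.082 ] 
walnut (18.358169555664062, 19.4647159576416) [ 0.6494 -0.0287  0.082 ] [array([ 0.6491, -0.0286,  0.083 ]), np.float64(0.0)]
ebony (18.425504684448242, 19.5314884185791) [ 0.6505 -0.1171  0.082 ] [array([ 0.6504, -0.117 ,  0.0832]), np.float64(0.0003)]
```

All four are within 2 mm of their seat centres. The two lids visible from the side, walnut and ebony, are at z≈0.083, which means fully seated.

```bash
python3 -c "
from bench import ctrl
print(ctrl.close_job())"
```

```text
the job is handed in; nothing more can be done
None
```

The four tins are in the rail in order pale, honey, walnut, ebony from the brush jar's end, each within about 2 mm of its recess centre, and the job is handed in; no verdict came back, and I measured the final height only for walnut and ebony because the arm hid the other two from the side camera.

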